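# Check that a cart handle's brake lever stops short of its bar

## Robot

A 6-joint arm with a two-finger parallel gripper is mounted at the origin on a cart in front of the work surface, level with it; the furniture and walls round the work are solid. World frame = base frame: x ahead of the robot, y to its left, z up, the work surface at z = 0. Lengths are in m, angles in rad, forces in N, time in s.
With the tool pointing down it reaches from about 0.325 to 0.9 m from the base axis. Payload 6.1 kg.
Tool frame: the origin (TCP) lies on the centre line of the jaws, within the pads' length; the fingertips stand 11 mm ahead of it and the grasp point (between the pads) lies 8 mm behind it (manip.tcp_to_tips is the distance from the TCP to the fingertips, in m); z points along the fingers, y is the line along which they close (so a half turn about z gives the same grasp; the last joint's range is limited). The gripper opens to 87 mm and grips with 3 to 60 N. Pads are 19 mm wide; open, the fingers measure 117 mm over their backs; the gripper's body (75 mm by 190 mm) begins 51 mm behind the grasp point.
Start: joints at [1.217, 0.22, 1.526, -0, 1.395, -0.126], TCP at [0.141, 0.609, 0.234] pointing down, gripper open.
Joint ranges: [-2.98, 2.98], [-0.91, 2.08], [0.09, 2.57], [-1.24, 4.39], [0.2, 2.65], [-2.68, 2.68]. Speed limits (rad/s): [2.57, 2.57, 3.01, 3.14, 3.14, 3.14].

## Interface

Orientations are given as a rotation vector (axis times angle).
In Python, from station import manip, viewer, hand_in gives the robot as it stands.
- The arm moves only by the tool servo_tool, never from a script. Its argument "targets" is a list that holds one entry, the list of rows, each a list of 5 numbers: the shift along the tool's x, y, z in m, then the turn about the tool's z in rad, then the opening, from -1 (shut) to 1 (fully open), so that 0 is half open. A call has 1 to 8 rows; each row is the pose to reach, as a shift and turn from the pose commanded when the call began, along the tool's axes at that moment; what a row does not reach only later rows make up. A row lasts 1/10 s, in which the tool goes at most 50 mm and 8.59 degrees, less where a joint would pass 70% of its speed; a pose out of reach is approached as far as the arm can. A call with a gripper value outside its range is refused whole. The fingers move at their own pace and stop on an object; the grip force is fixed at half the most. Time passes only in rows, so rows that repeat a pose let the fingers close. It gives the time, the measured TCP pose, the force, the opening and the grip force at its end, in the units of the state.
- manip.state(): the state, without advancing time (a new reading comes with each control period).
- viewer.snapshot(name): name is "scene" or "top"; returns the picture (480x640x3 uint8, red, green, blue); there is no depth.
- viewer.camera_info(name): a dict with "mtx" (3x3 intrinsics, pixels), "k1" (the pictures are not rectified: a ray, as slopes to the right and down, at radius r is drawn at 1 + k1 r^2 times it, then the intrinsics apply), "R" (3x3) and "t" (3): a world point X has camera coordinates R X + t. Camera axes: x right, y down, z forward; pixel columns grow to the right and rows downward; lengths in m; the calibration is good to about 2 mm. A picture is of the moment at which its call begins. camera_info takes no time and is no camera call.
- hand_in(): hands the job in; it is judged then, once.
The state is a dict: "time": time; "joint_pos": joint angles; "joint_vel": joint speeds; "effort": joint torques, N m; "tcp_pos": TCP position; "ee_rot": TCP orientation; "contact_force": force on the tool from outside, world axes, zero at the start; "moment": the same for the moment, N m; "gripper_width": finger opening in m; "gripper_force": force on a finger pad.
Only numpy, scipy, OpenCV 4.12 (cv2) and the standard library are available. Lean on these libraries where they do the work, as an engineer would, in place of code of your own. Each camera call takes 0.05 s, during which the arm holds its last target. There are 200 camera calls.

## Task

Two cart handles are fixed on the bench, each a grip bar with a hand lever beside it; check the brake handle, the one whose lever is long and ends in a ball. With the outside of the fingers press its lever towards the bar until it comes up against its stop, let it spring all the way back out, then press it to its stop a second time and finish while still holding it pressed there, so that the gap left to the bar can be inspected. Only press on the lever's outer side, firmly but without forcing it: do not pinch the lever or reach between it and the bar, do not touch the bar, and leave the short-lever handle and all the other things on the bench alone.

Things in the scene. Friction and masses are not known exactly. Their poses are not given: they have to be found in the camera images.
- brake_handle: Brake handle, bolted to the bench: aluminium base plate 90 x 210 x 12 mm with two posts (highest part 110 mm above the bench) and a level bar, 24 mm thick (30 mm over its rubber grip), 220 mm long, axis 90 mm up. Origin: centre of the plate's underside; y along the bar, z up. The lever is on the -x side, roughly facing the robot; upright pivot at (-40, +60, 90) mm, running from there towards -y.
- brake_lever (a joint): Angle (rad) by which the long lever is pressed to the bar: 0 at rest, 0.35 at its hard stop; turns level about its pivot, counter-clockwise from above. At rest it points 0.40 rad outwards from the handle's -y, at the stop 0.05 rad, with about 20 mm left free to the grip. A spring returns it fully: 0.25 N m at rest, 0.60 N m at the stop (2.4 N and 5.8 N at brake_lever_press).
- brake_lever_press (a point): A good place to press: point on the outer face (away from the bar) of the lever's blade, 104 mm from the pivot, 90 mm above the bench. Moves with the lever; its axes are those of brake_handle, turned by the joint angle. The blade is straight, 10 mm thick, 18 mm high (81 to 99 mm above the bench); its outer face looks along the point's -x axis turned 0.40 rad clockwise seen from above.
- brake_lever_tip (a point): Centre of the 24 mm ball at the free end of the long lever, 130 mm from the pivot, 90 mm above the bench; moves with the lever. The lever's inner face, towards the bar, carries a thin black rubber strip, which the fingers must not touch.
- clutch_handle: The other handle, of the same make, fixed on the bench: same plate, posts and bar, same origin and axes, but its lever is short and has no ball, with its pivot at (-40, -60, 90) mm and running towards +y. To be left alone. The two handles may stand either way round, left or right.
- clutch_lever (a joint): Angle of the short lever (70 mm long), 0 at rest; to be left at rest.
- screwdriver: Loose screwdriver with a red handle, 23 x 195 x 23 mm, lying on the bench; bystander. Origin: centre of its underside.
- hex_key: Loose hex key, 24 x 92 x 5 mm, lying between the handles; bystander. Origin: centre of its underside.
- calipers: Loose calipers, 74 x 225 x 17 mm, lying near the front; bystander. Origin: centre of the underside.
- vial_amber: Loose amber vial with black cap, 28 mm across, 64 mm high, standing behind the gap between the handles; bystander. Origin: centre of its underside.
- marker_0: Loose white marker with black cap, 14 x 138 x 14 mm, lying at the left; bystander. Origin: centre of its underside.
- lab_tape: Loose green roll of tape lying flat, 72 mm across, 19 mm high, at the left; bystander. Origin: centre of its underside.

How it is judged:
By the outcome, as a careful person would: the job done as asked, in the order asked, and still so for the second after the job is handed in, while the arm keeps its last pose, push and grip.
It also fails if it takes over 61 s, if anything falls off the work surface, if the arm or the gripper's body presses on something with over 40 N, if the wrist force passes 120 N, or if a joint passes its speed limit or range.

## Working session

There is one attempt and no reset: what is moved stays moved. The work goes in short steps, Python scripts to look and compute and a tool call to move; the robot and the scene stay as the last step left them, time stands still between calls to the robot, and variables do not carry over. Pictures are saved under pics/ and viewed, at most 10 in all, crops included, and the job is handed in when it is done.

Besides the shell and the picture viewer there is one more tool, called after "Emit:" as name(argument=value, ...) on one line, values as JSON. servo_tool: Moves the arm, as the interface text tells. Its arguments: {"type":"object","properties":{"targets":{"type":"array"}},"required":["targets"]}

```bash
mkdir -p pics; cat > h.py <<'E'
import numpy as np, cv2
from station import manip, viewer, hand_in
def ray(cam,u,v):
    c=viewer.camera_info(cam);K=np.array(c["mtx"]);R=np.array(c["R"]);t=np.array(c["t"])
    d=cv2.undistortPoints(np.array([[[u,v]]],float),K,np.array([c["k1"],0,0,0,0.])).ravel()
    return -R.T@t, R.T@np.array([d[0],d[1],1])
def onz(cam,u,v,z):
    o,d=ray(cam,u,v); return o+d*(z-o[2])/d[2]
def px(cam,X):
    c=viewer.camera_info(cam)
    return cv2.projectPoints(np.array(X,float).reshape(-1,1,3),cv2.Rodrigues(np.array(c["R"]))[0],np.array(c["t"],float),np.array(c["mtx"]),np.array([c["k1"],0,0,0,0.]))[0].reshape(-1,2)
def save(cam,f):
    im=viewer.snapshot(cam); cv2.imwrite(f,im[:,:,::-1]); return im
E
python3 - <<'E'
from h import *
save("top","pics/t0.png");save("scene","pics/s0.png")
for n in("top","scene"):
    c=viewer.camera_info(n);print(n,c)
print(manip.state(),manip.tcp_to_tips)
E
```

```text
top {'mtx': array([[529.77901982,   0.        , 314.6068702 ],
       [  0.        , 529.77901982, 240.16851484],
       [  0.        ,   0.        ,   1.        ]]), 'k1': -0.12402619941732755, 'R': array([[ 0.00308013, -0.99959531,  0.02827943],
       [-0.99044656, -0.00694821, -0.13772195],
       [ 0.13786271, -0.02758507, -0.99006714]]), 't': array([0.04415641, 0.54205482, 1.1978189 ])}
scene {'mtx': array([[451.40062646,   0.        , 323.43007957],
       [  0.        , 451.40062646, 245.77511536],
       [  0.        ,   0.        ,   1.        ]]), 'k1': -0.016495599251822052, 'R': array([[ 0.63743309, -0.7703012 , -0.01775138],
       [-0.57496046, -0.46019685, -0.67649046],
       [ 0.51293229,  0.44142374, -0.73623743]]), 't': array([-0.29014392,  0.39329824,  0.83432518])}
{'time': 0.1, 'joint_pos': array([ 1.21689117e+00,  2.21144707e-01,  1.52748627e+00,  8.86887970e-06,
        1.39470536e+00, -1.26069805e-01]), 'joint_vel': array([ 0.00082984, -0.00170578, -0.00354544, -0.0013317 ,  0.00171176,
       -0.00012355]), 'effort': array([ 2.82149442e-03, -4.95947850e+01, -3.88521731e+01,  7.02691404e-02,
        5.15992718e-02, -3.05217270e-05]), 'tcp_pos': array([0.14096368, 0.60834596, 0.23255374]), 'ee_rot': array([-3.57063619e-01, -3.12080850e+00,  2.65684540e-03]), 'contact_force': array([ 0.32375643, -0.2672977 , -0.1164207 ]), 'moment': array([ 0.00593526, -0.00107228,  0.00705287]), 'gripper_force': 0.0, 'gripper_width': 0.08681823698779294} 0.011
```

View pics/t0.png

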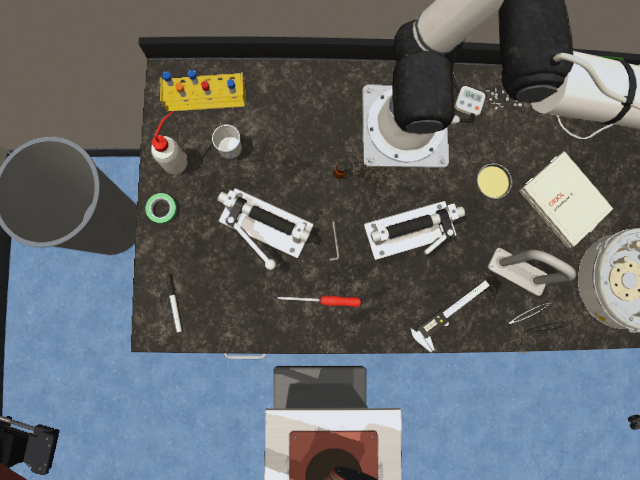

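View pics/s0.png

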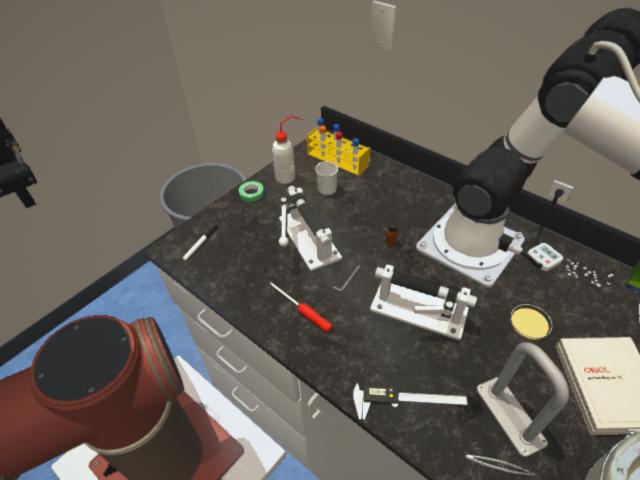

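The brake handle (long lever with a ball) is on the left: ball at about (270,264), pivot about (236,215) in the top view. The clutch handle is on the right, the screwdriver at (320,300), and my gripper is off the bench at lower left.

```bash
python3 - <<'E'
from h import *
im=cv2.imread("pics/t0.png")[170:290,190:350]
cv2.imwrite("pics/c0.png",cv2.resize(im,None,fx=5,fy=5,interpolation=cv2.INTER_CUBIC))
im=cv2.imread("pics/s0.png")[170:290,250:410]
cv2.imwrite("pics/c1.png",cv2.resize(im,None,fx=5,fy=5,interpolation=cv2.INTER_CUBIC))
E
```

```text
(no output)
```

View pics/c0.png

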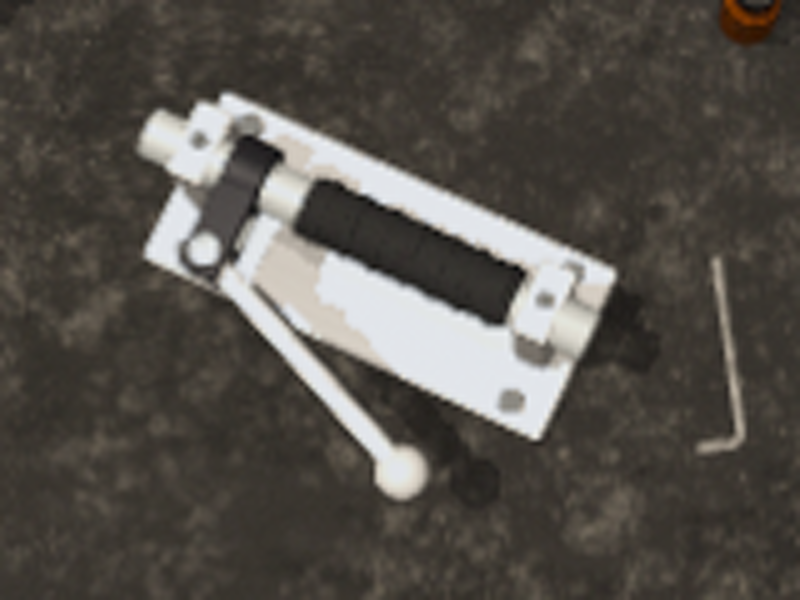

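View pics/c1.png

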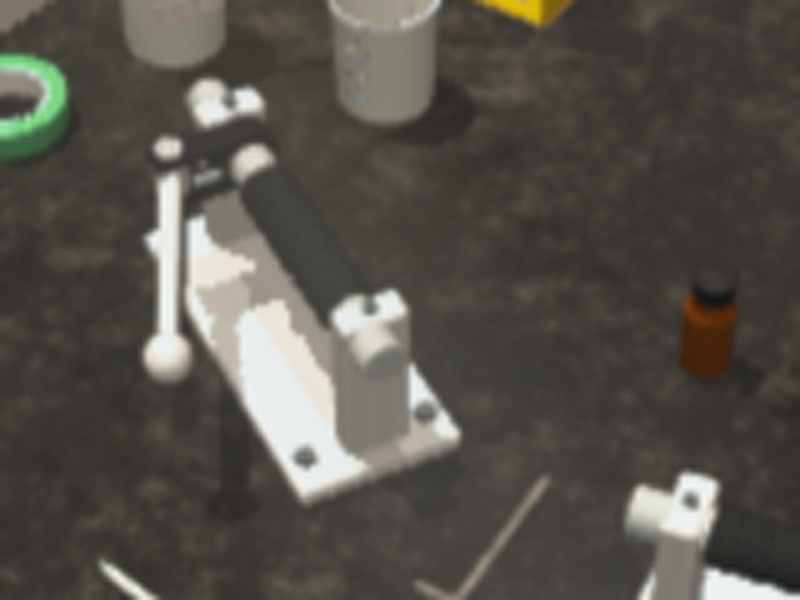

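Top crop: ball (400,472), pivot (205,250), plate corners (225,95), (615,270), (540,440), (147,257). Scene crop: ball (167,357), pivot (167,148). The lever is at rest.

```bash
cat >> h.py <<'E'
def tri(a,b):
    A=[];B=[]
    for o,d in(a,b):
        d=d/np.linalg.norm(d);P=np.eye(3)-np.outer(d,d);A.append(P);B.append(P@o)
    return np.linalg.lstsq(np.vstack(A),np.hstack(B),rcond=None)[0]
E
python3 - <<'E'
from h import *
np.set_printoptions(precision=4,suppress=True)
T=lambda x,y:(190+(x+.5)/5-.5,170+(y+.5)/5-.5)
S=lambda x,y:(250+(x+.5)/5-.5,170+(y+.5)/5-.5)
print("ball tri",tri(ray("top",*T(400,472)),ray("scene",*S(167,357))), "onz",onz("top",*T(400,472),.09))
print("ballscene",onz("scene",*S(167,357),.09))
pv=onz("top",*T(205,250),.1);print("pivot",pv,tri(ray("top",*T(205,250)),ray("scene",*S(167,148))))
c=np.array([onz("top",*T(*p),.012) for p in[(225,95),(615,270),(540,440),(147,257)]]);print(c)
p1,p2=onz("top",*T(200,138),.11),onz("top",*T(545,300),.11);print(p1,p2)
y=(c[0]+c[3]-c[1]-c[2])/2;yy=p1-p2
a1=np.arctan2(y[1],y[0])-np.pi/2;a2=np.arctan2(yy[1],yy[0])-np.pi/2
ce=c.mean(0);print("yaw",a1,a2,"centre",ce,(p1+p2)/2)
for a in(a1,a2):
    R=np.array([[np.cos(a),-np.sin(a)],[np.sin(a),np.cos(a)]])
    P=ce[:2]+R@[-.04,.06];b=a-np.pi/2-.40
    print("pred pivot",P,"ball",P+.13*np.array([np.cos(b),np.sin(b)]))
print(px("scene",[[*P,.1]]))
s=manip.state();import scipy.spatial.transform as st
print(st.Rotation.from_rotvec(s["ee_rot"]).as_matrix())
E
```

```text
ball tri [0.4816 0.1471 0.0886] onz [0.4805 0.1478 0.09  ]
ballscene [0.4817 0.1454 0.09  ]
pivot [0.5778 0.2353 0.1   ] [0.5771 0.2337 0.1078]
[[0.6694 0.2395 0.012 ]
 [0.5852 0.0511 0.012 ]
 [0.5034 0.0863 0.012 ]
 [0.5899 0.2747 0.012 ]]
[0.6264 0.2376 0.11  ] [0.5548 0.0842 0.11  ]
yaw -0.42546512989954466 -0.43656614697258656 centre [0.587  0.1629 0.012 ] [0.5906 0.1609 0.11  ]
pred pivot [0.5753 0.2341] ball [0.4798 0.1459]
pred pivot [0.5761 0.2342] ball [0.4796 0.1471]
[[282.5313 201.6603]]
[[-0.9742  0.2259 -0.0006]
 [ 0.2259  0.9742 -0.0016]
 [ 0.0002 -0.0017 -1.    ]]
```

Emit:
servo_tool(targets=[[[-0.036, -0.03, 0, 0.14, -1], [-0.072, -0.06, 0, 0.28, -1], [-0.108, -0.09, 0, 0.42, -1], [-0.144, -0.12, 0, 0.56, -1], [-0.18, -0.15, 0, 0.7, -1], [-0.216, -0.18, 0, 0.84, -1], [-0.252, -0.21, 0, 0.98, -1], [-0.288, -0.24, 0, 1.12, -1]]])

```text
time: 0.9
tcp_pos: [0.3681, 0.3083, 0.2333]
ee_rot: [-1.967, -2.449, 0.0]
contact_force: [1.4, -0.6, -0.0]
gripper_width: 0.031
gripper_force: 0.0
```

```bash
cat > go.py <<'E'
from h import *
import sys
from scipy.spatial.transform import Rotation as Ro
np.set_printoptions(precision=4,suppress=True)
s=manip.state();R=Ro.from_rotvec(s["ee_rot"]).as_matrix()
t=np.array([float(a) for a in sys.argv[1:4]]);yw=float(sys.argv[4])  # desired tool-y world angle
a=np.arctan2(R[1,1],R[0,1]);d=(yw-a+np.pi)%(2*np.pi)-np.pi
print("t",s["time"],"tcp",s["tcp_pos"],"F",s["contact_force"],"w",s["gripper_width"],"j",s["joint_pos"])
print("shift",R.T@(t-s["tcp_pos"]),"turn",-d,"R",R.round(3).tolist())
E
python3 go.py .452 .201 .233 -.658
```

```text
t 0.9 tcp [0.3681 0.3083 0.2333] F [ 1.3765 -0.5537 -0.0307] w 0.03101183870681649 j [ 0.5327 -0.1328  1.8921  0.      1.3825  0.3153]
shift [-0.1228  0.0588  0.0003] turn 0.875469529388972 R [[-0.216, 0.976, -0.0], [0.976, 0.216, -0.0], [-0.0, -0.0, -1.0]]
```

Emit:
servo_tool(targets=[[[-0.02, 0.01, 0, 0.13, -1], [-0.04, 0.02, 0, 0.26, -1], [-0.06, 0.03, 0, 0.39, -1], [-0.08, 0.04, 0, 0.52, -1], [-0.1, 0.05, 0, 0.65, -1], [-0.122, 0.059, 0, 0.77, -1], [-0.122, 0.059, 0, 0.87, -1], [-0.122, 0.059, 0, 0.87, -1]]])

```text
time: 1.7
tcp_pos: [0.4521, 0.2034, 0.2331]
ee_rot: [-2.814, -1.397, 0.001]
contact_force: [-0.5, 0.2, 0.3]
gripper_width: 0.0004
gripper_force: 0.0
```

```bash
python3 go.py .452 .201 .086 -.658
```

```text
t 1.7 tcp [0.4521 0.2034 0.2331] F [-0.5296  0.1889  0.3107] w 0.0004377568707837125 j [ 0.2636 -0.0919  1.8553  0.0001  1.3792  0.9128]
shift [-0.0018  0.0015  0.1471] turn 0.008744999846487023 R [[0.605, 0.797, -0.001], [0.797, -0.605, -0.0], [-0.001, -0.001, -1.0]]
```

Emit:
servo_tool(targets=[[[0, 0, 0.03, 0, -1], [-0.001, 0.001, 0.06, 0, -1], [-0.001, 0.001, 0.09, 0, -1], [-0.002, 0.001, 0.12, 0, -1], [-0.002, 0.001, 0.147, 0, -1], [-0.002, 0.001, 0.147, 0, -1]]])

```text
time: 2.3
tcp_pos: [0.4477, 0.2013, 0.0825]
ee_rot: [-2.809, -1.404, 0.013]
contact_force: [-0.1, 0.1, -0.2]
gripper_width: 0.0004
gripper_force: 0.0
```

```bash
python3 - <<'E'
from h import *
a=save("top","pics/x.png")[180:300,190:350];b=save("scene","pics/y.png")[170:290,210:370]
cv2.imwrite("pics/c2.png",cv2.resize(np.vstack([a,b])[:,:,::-1],None,fx=2.5,fy=2.5,interpolation=cv2.INTER_CUBIC)); 
E
python3 go.py .484 .177 .086 -.658
```

```text
t 2.4 tcp [0.4511 0.2021 0.0866] F [ 0.126   0.4476 -0.2416] w 0.0004494382614001249 j [0.2615 0.0717 1.9878 0.0001 1.0834 0.9063]
shift [-0.0003  0.0414  0.0006] turn 0.013140057595352417 R [[0.601, 0.799, -0.001], [0.799, -0.601, -0.0], [-0.001, -0.001, -1.0]]
```

View pics/c2.png

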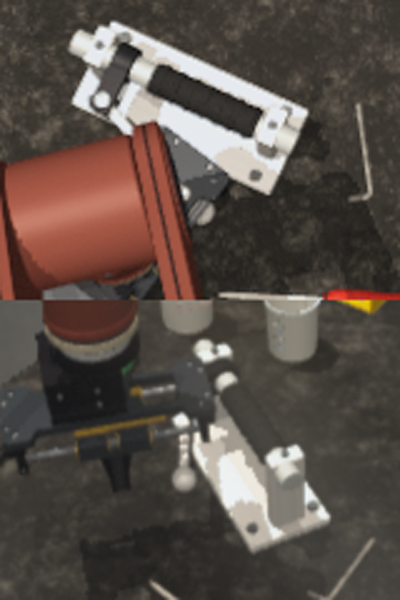

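The closed fingers stand left of the lever (scene part, about (120,475); ball at (183,480)), on its outer side with a gap. I'll advance until contact.

Emit:
servo_tool(targets=[[[0, 0.008, 0, 0, -1], [0, 0.016, 0, 0, -1], [0, 0.024, 0, 0, -1], [0, 0.03, 0, 0, -1], [0, 0.034, 0, 0, -1], [0, 0.034, 0, 0, -1], [0, 0.034, 0, 0, -1]]])

```text
time: 3.1
tcp_pos: [0.4786, 0.1812, 0.0864]
ee_rot: [-2.812, -1.399, 0.001]
contact_force: [0.3, -1.1, -0.5]
gripper_width: 0.0003
gripper_force: 0.0
```

Emit:
servo_tool(targets=[[[0, 0.003, 0, 0, -1], [0, 0.006, 0, 0, -1], [0, 0.009, 0, 0, -1], [0, 0.012, 0, 0, -1], [0, 0.012, 0, 0, -1], [0, 0.012, 0, 0, -1]]])

```text
time: 3.7
tcp_pos: [0.4883, 0.1741, 0.0865]
ee_rot: [-2.812, -1.4, 0.0]
contact_force: [0.7, 0.4, -0.1]
gripper_width: 0.0003
gripper_force: 0.0
```

```bash
python3 go.py .51 .154 .086 -.658
```

```text
t 3.7 tcp [0.4883 0.1741 0.0865] F [ 0.6658  0.4057 -0.116 ] w 0.00034520079549715246 j [0.1903 0.1269 1.9279 0.     1.0869 0.8374]
shift [-0.003   0.0294  0.0005] turn 0.01083094217192837 R [[0.603, 0.798, -0.0], [0.798, -0.603, 0.0], [-0.0, -0.0, -1.0]]
```

Emit:
servo_tool(targets=[[[0, 0.003, 0, 0, -1], [0, 0.006, 0, 0, -1], [0, 0.008, 0, 0, -1], [0, 0.008, 0, 0, -1], [0, 0.008, 0, 0, -1], [0, 0.008, 0, 0, -1]]])

```text
time: 4.3
tcp_pos: [0.4945, 0.1694, 0.0863]
ee_rot: [-2.812, -1.4, 0.001]
contact_force: [-3.6, 0.8, 0.6]
gripper_width: 0.0004
gripper_force: 1.3
```

Emit:
servo_tool(targets=[[[0, 0.003, 0, 0, -1], [0, 0.006, 0, 0, -1], [0, 0.008, 0, 0, -1], [0, 0.008, 0, 0, -1], [0, 0.008, 0, 0, -1], [0, 0.008, 0, 0, -1]]])

```text
time: 4.9
tcp_pos: [0.501, 0.1645, 0.0865]
ee_rot: [-2.812, -1.4, 0.0]
contact_force: [-5.3, 0.2, -0.2]
gripper_width: 0.0002
gripper_force: 1.7
```

Emit:
servo_tool(targets=[[[0, 0.003, 0, 0, -1], [0, 0.006, 0, 0, -1], [0, 0.009, 0, 0, -1], [0, 0.012, 0, 0, -1], [0, 0.012, 0, 0, -1], [0, 0.012, 0, 0, -1]]])

```text
time: 5.5
tcp_pos: [0.5101, 0.1573, 0.0863]
ee_rot: [-2.812, -1.4, 0.002]
contact_force: [-7.2, 0.9, 0.3]
gripper_width: 0.0007
gripper_force: 2.7
```

Emit:
servo_tool(targets=[[[0, 0.002, 0, 0, -1], [0, 0.004, 0, 0, -1], [0, 0.004, 0, 0, -1], [0, 0.004, 0, 0, -1], [0, 0.004, 0, 0, -1]]])

```text
time: 6.0
tcp_pos: [0.5131, 0.1551, 0.0863]
ee_rot: [-2.811, -1.4, 0.002]
contact_force: [-6.2, 1.1, 1.5]
gripper_width: 0.0006
gripper_force: 2.9
```

```bash
python3 go.py .517 .149 .086 -.658
```

```text
t 6.0 tcp [0.5131 0.1551 0.0863] F [-6.2158  1.0539  1.4876] w 0.0005912940451865757 j [0.1461 0.168  1.8818 0.0004 1.0932 0.7926]
shift [-0.0025  0.0067  0.0003] turn 0.011325301832788348 R [[0.603, 0.798, -0.001], [0.798, -0.603, 0.0], [-0.001, -0.001, -1.0]]
```

Emit:
servo_tool(targets=[[[0, 0.002, 0, 0, -1], [0, 0.003, 0, 0, -1], [0, 0.003, 0, 0, -1], [0, 0.003, 0, 0, -1]]])

```text
time: 6.4
tcp_pos: [0.5156, 0.1534, 0.0863]
ee_rot: [-2.811, -1.4, 0.002]
contact_force: [-6.0, 1.0, 0.8]
gripper_width: 0.0001
gripper_force: 3.0
```

Emit:
servo_tool(targets=[[[0, 0.002, 0, 0, -1], [0, 0.002, 0, 0, -1], [0, 0.002, 0, 0, -1], [0, 0.002, 0, 0, -1]]])

```text
time: 6.8
tcp_pos: [0.5172, 0.1524, 0.0863]
ee_rot: [-2.811, -1.4, 0.001]
contact_force: [-5.9, 2.9, 1.4]
gripper_width: 0.0006
gripper_force: 3.1
```

Emit:
servo_tool(targets=[[[0, 0.001, 0, 0, -1], [0, 0.002, 0, 0, -1], [0, 0.002, 0, 0, -1], [0, 0.002, 0, 0, -1]]])

```text
time: 7.2
tcp_pos: [0.5183, 0.1516, 0.0863]
ee_rot: [-2.81, -1.4, 0.002]
contact_force: [-7.2, 4.6, 1.2]
gripper_width: 0.0007
gripper_force: 4.3
```

Emit:
servo_tool(targets=[[[0, 0.001, 0, 0, -1], [0, 0.002, 0, 0, -1], [0, 0.002, 0, 0, -1], [0, 0.002, 0, 0, -1]]])

```text
time: 7.6
tcp_pos: [0.5186, 0.1514, 0.0862]
ee_rot: [-2.808, -1.399, 0.005]
contact_force: [-12.0, 7.4, 4.4]
gripper_width: 0.0001
gripper_force: 7.4
```

```bash
python3 - <<'E'
from h import *
a=save("top","pics/x2.png")[180:300,190:350];b=save("scene","pics/y2.png")[170:290,210:370]
cv2.imwrite("pics/c3.png",cv2.resize(np.vstack([a,b])[:,:,::-1],None,fx=2.5,fy=2.5,interpolation=cv2.INTER_CUBIC)); 
a=-.432;ps=np.array([.576,.234])
for q in(.25,.3,.35):
    b=a-np.pi/2-.4+q;B=ps+.13*np.array([np.cos(b),np.sin(b)])
    print(q,B,px("top",[[*B,.09]]),px("scene",[[*B,.09]]))
E
python3 go.py .517 .149 .086 -.658
```

```text
0.25 [0.50453955 0.12540256] [[279.86167234 253.26916447]] [[295.59865743 239.35788805]]
0.3 [0.51005647 0.12196674] [[281.43884876 250.81038223]] [[298.19959322 238.70287911]]
0.35 [0.51573821 0.11881095] [[282.88894606 248.28027455]] [[300.75263562 237.95790369]]
t 7.7 tcp [0.5186 0.1514 0.0862] F [-11.7563   7.4783   5.1041] w 0.00021886541601732118 j [0.136  0.1795 1.8688 0.0038 1.0978 0.7805]
shift [-0.0029  0.0002  0.0002] turn 0.011801486678566953 R [[0.602, 0.798, -0.005], [0.798, -0.602, 0.003], [-0.001, -0.006, -1.0]]
```

View pics/c3.png

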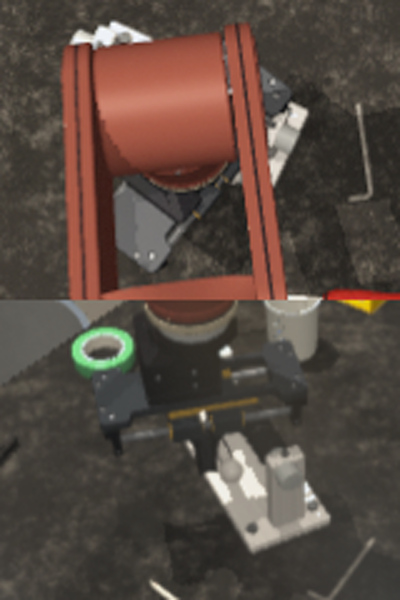

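The ball is at scene (302,238), which matches the predicted stop position (300.8,238). The force jumped to 14 N while the TCP stood still, so the lever is at its stop. I'll release it now.

Emit:
servo_tool(targets=[[[0, -0.008, 0, 0, -1], [0, -0.016, 0, 0, -1], [0, -0.024, 0, 0, -1], [0, -0.032, 0, 0, -1], [0, -0.04, 0, 0, -1], [0, -0.05, 0, 0, -1], [0, -0.06, 0, 0, -1], [0, -0.06, 0, 0, -1]]])

```text
time: 8.5
tcp_pos: [0.4724, 0.1862, 0.0866]
ee_rot: [2.811, 1.402, 0.0]
contact_force: [-1.2, -0.1, -0.0]
gripper_width: 0.0004
gripper_force: 0.0
```

Emit:
servo_tool(targets=[[[0, 0, 0, 0, -1], [0, 0, 0, 0, -1], [0, 0, 0, 0, -1], [0, 0, 0, 0, -1]]])

```text
time: 8.9
tcp_pos: [0.4734, 0.1854, 0.0866]
ee_rot: [2.813, 1.399, 0.0]
contact_force: [0.2, -0.4, -0.1]
gripper_width: 0.0006
gripper_force: 0.0
```

```bash
python3 - <<'E'
from h import *
b=save("scene","pics/y3.png")[170:290,210:370]
cv2.imwrite("pics/c4.png",cv2.resize(b[:,:,::-1],None,fx=4,fy=4,interpolation=cv2.INTER_CUBIC))
E
python3 go.py .517 .149 .086 -.658
```

```text
t 8.95 tcp [0.4734 0.1854 0.0865] F [-0.3485 -0.897   0.1357] w -3.288473321459858e-05 j [ 0.2181  0.1036  1.9536 -0.0001  1.0844  0.8656]
shift [-0.0027  0.0568  0.0005] turn 0.010586733016161975 R [[0.603, 0.798, 0.0], [0.798, -0.603, -0.0], [-0.0, 0.0, -1.0]]
```

View pics/c4.png

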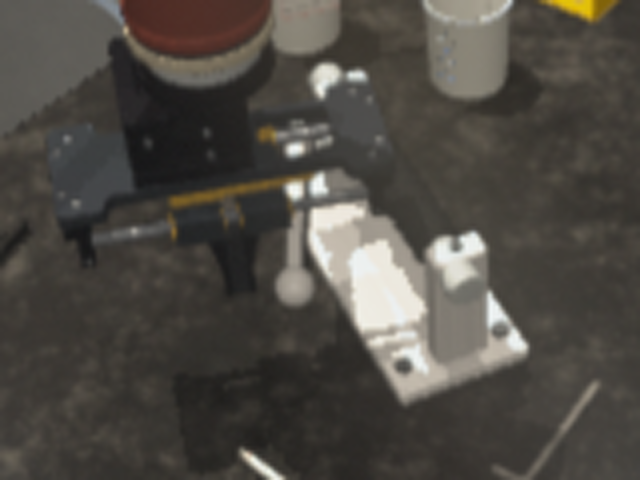

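The ball is back at scene (283,241.6), its rest position, and the fingers are clear of the lever with about zero force. Now the second press.

Emit:
servo_tool(targets=[[[0, 0.007, 0, 0, -1], [0, 0.014, 0, 0, -1], [0, 0.021, 0, 0, -1], [0, 0.028, 0, 0, -1], [0, 0.034, 0, 0, -1], [0, 0.04, 0, 0, -1], [0, 0.046, 0, 0, -1], [0, 0.05, 0, 0, -1]]])

```text
time: 9.75
tcp_pos: [0.5122, 0.1551, 0.0859]
ee_rot: [-2.811, -1.399, 0.004]
contact_force: [-6.2, 0.8, 2.4]
gripper_width: 0.0004
gripper_force: 3.1
```

Emit:
servo_tool(targets=[[[0, 0.003, 0, 0, -1], [0, 0.006, 0, 0, -1], [0, 0.008, 0, 0, -1], [0, 0.009, 0, 0, -1], [0, 0.01, 0, 0, -1], [0, 0.01, 0, 0, -1], [0, 0.01, 0, 0, -1], [0, 0.01, 0, 0, -1]]])

```text
time: 10.55
tcp_pos: [0.5183, 0.151, 0.0858]
ee_rot: [-2.808, -1.399, 0.007]
contact_force: [-11.6, 7.5, 5.7]
gripper_width: 0.0006
gripper_force: 7.1
```

```bash
python3 - <<'E'
from h import *
b=save("scene","pics/y4.png")[170:290,210:370]
cv2.imwrite("pics/c5.png",cv2.resize(b[:,:,::-1],None,fx=4,fy=4,interpolation=cv2.INTER_CUBIC))
E
python3 go.py .517 .149 .086 -.658
```

```text
t 10.6 tcp [0.5183 0.151  0.0858] F [-12.4512   7.0842   5.4862] w 0.00047507925454975323 j [0.1354 0.1802 1.8689 0.0036 1.0983 0.7802]
shift [-0.0024  0.0001 -0.0002] turn 0.011597991072319846 R [[0.602, 0.798, -0.006], [0.798, -0.602, 0.002], [-0.002, -0.006, -1.0]]
```

View pics/c5.png

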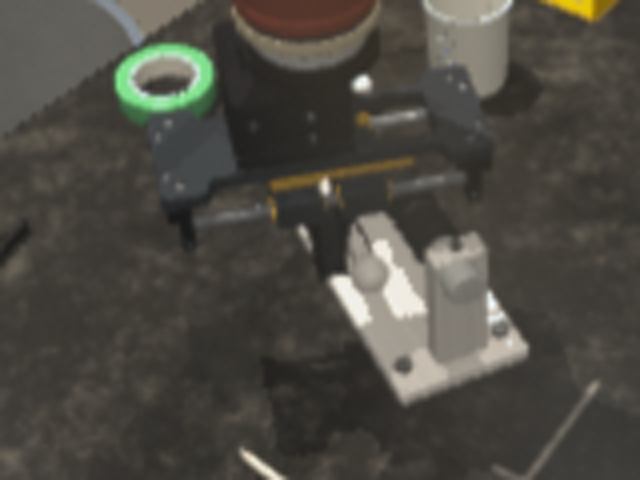

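The ball is at scene (302,238) again: the lever is at its stop, held with about 15 N. I'm handing in while holding it.

```bash
python3 -c "
from h import *
print(hand_in())"
```

```text
the job is handed in; nothing more can be done
None
```

I pressed the brake lever to its stop, let it spring fully back out, pressed it to its stop again, and handed in at about 10.6 s while still holding it there with about 15 N.

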